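Ballast and set the camera stand on the workshop-office desk

TASK

Set up the telescopic camera stand: first lower the steel ballast plate with the hole (not the paperweight without one) over the post on the stand's base so that it lies flat on the base, and let go of it. Then take the cam lever by its knob, lift the sliding leg until its pointer is level with the black mark clip, pause there, and swing the lever fully closed while keeping the leg at the mark. Finish still gripping the knob and holding the leg up at the mark with the lever closed; do not shift the mark clip or disturb the other things on the desk.

Things in the scene. Friction and masses are not known exactly. Their poses are not given: they have to be found in the camera images.
- stand: telescopic camera stand fixed to the desk; origin on the leg's vertical axis at desk level, its x axis points away from the robot (yaw within 0.25 rad), y to the left, z up. Base: flat steel plate 10 mm thick, from x -80 to +75 mm and y -205 to +65 mm. On it: the 32 mm sleeve of the leg at the origin (to z 115 mm), an upright post at y = -110 mm, and at x = +60 mm a thin upright steel strip, 22 mm wide, up to z 232 mm
- post_tip (a point): top of the plain upright post on the stand's base: 14 mm diameter, 45 mm tall above the base plate (its top at z 55 mm)
- pointer (a point): middle of the pointer, a flat 50 mm wide, 4 mm thick aluminium cross-bar that is fixed to the sliding leg and stands just in front of the strip; it rises with the leg. It starts at z 135 mm with the leg resting at its lowest
- mark (a point): centre of the length mark: a black clip 32 mm wide and 12 mm tall set on the upright strip, 45 to 85 mm above the pointer at the start; it grips the strip by friction (8 N)
- leg (a joint): how far the sliding leg is raised, m: 0 at its lowest, up to 0.11. The leg with lever weighs about 0.36 kg, slides vertically almost without friction, does not turn, is locked by nothing in this set-up, and sinks when let go
- cam_lever (a joint): angle of the cam lever about the leg's axis, rad: 0 = closed (against its stop, lever pointing along the stand's -x, to the robot), about 0.7 to 1.1 at the start (open, swung towards the stand's +y, so the knob lies at x = -95 cos q, y = +95 sin q mm from the leg's axis); it swings level, about 1.3 N at the knob, and stays where it is left. The lever is carried by the leg and rises with it
- lever_knob: the upright round black knob on the outer end of the cam lever, fixed to it: 22 mm diameter, 50 mm tall, 95 mm from the leg's axis; origin at its underside on top of the lever bar (18 mm wide). Gripping it holds the leg as well as the lever
- knob_center (a point): centre of that knob, half-way up (25 mm above the lever bar); z 167 mm at the start
- ballast_center (a point): the ballast: loose steel plate 100 x 60 x 8 mm, about 0.37 kg, lying flat, with an upright rubber grip in the middle (28 mm along the plate, 14 mm across, from z 8 to 48 mm) and a round eye through one end. This point is its centre, 24 mm above its underside; x axis along the plate towards the eye, z up
- ballast_eye (a point): centre of the ballast's eye, on the underside: a 22 mm through hole, 34 mm from the plate's centre along its x axis
- ballast: the same ballast; origin at the centre of its underside
- paperweight: loose steel paperweight: a plate 100 x 60 x 8 mm with the same upright rubber grip as the ballast but NO hole; origin at the centre of its underside
- mug: loose white mug, 80 mm across, 90 mm tall; origin under its centre
- tape: loose roll of tape lying flat, 90 mm across, 24 mm tall; origin under its centre
- screwdriver: loose screwdriver lying on the desk beyond the stand
- wrench: loose wrench lying on the desk at the back right
- cleaner: loose spray-cleaner bottle, 60 mm across, 170 mm tall, back left; origin under its centre
- stapler: loose stapler 125 x 36 x 38 mm, left; origin under its centre
Mind the look-alikes: they are no part of the job. Leave any yellow look-alike of the ballast alone.

How it is judged:
By the outcome, as a careful person would: the job done as asked, in the order asked, and still so for the second after the job is handed in, while the arm keeps its last pose, push and grip.
It also fails if it takes over 67 s, if anything falls off the work surface, if the arm or the gripper's body presses on something with over 40 N, if the wrist force passes 120 N, or if a joint passes its speed limit or range.

ROBOT

A 7-joint arm with a two-finger parallel gripper is mounted at the origin on the work surface. World frame = base frame: x ahead of the robot, y to its left, z up, the work surface at z = 0. Lengths are in m, angles in rad, forces in N, time in s.
With the tool pointing down it reaches from about 0.425 to 0.875 m from the base axis. Payload 4.7 kg.
Tool frame: the origin (TCP) lies on the centre line of the jaws, within the pads' length; the fingertips stand ahead of it and the grasp point (between the pads) lies 2 mm behind it (nose_length is the z of the fingertips in the tool frame, in m); z points along the fingers, y is the line along which they close (so a half turn about z gives the same grasp; the last joint's range is limited). The gripper opens to 87 mm and grips with 3 to 60 N. Pads are 19 mm wide; open, the fingers measure 117 mm over their backs; the gripper's body (75 mm by 190 mm) begins 51 mm behind the grasp point.
Start: joints at [-1.182, 0.321, -0.07, 1.45, 0.023, 1.371, -0.057], TCP at [0.238, 0.605, 0.24] pointing down, gripper open.
Joint ranges: [-2.86, 2.86], [-0.3, 2.09], [-1.38, 1.24], [0.06, 2.45], [-1.56, 4.7], [0.09, 2.05], [-2.69, 2.69]. Speed limits (rad/s): [2.57, 2.57, 3.14, 3.14, 3.14, 3.14, 3.14].

INTERFACE

Orientations are given as a rotation vector (axis times angle).
In Python, from bench import * gives the robot as it stands.
- The arm moves only by the tool send_rows, never from a script. Its arguments are lists of equal length, an entry for each row: "xyz": the shift along the tool's x, y, z in mm, a list of three; "dr": the turn, a rotation vector about the tool's x, y, z in rad, a list of three. A call has exactly 10 rows; each row is the pose to reach, as a shift and turn from the pose commanded when the call began, along the tool's axes at that moment; what a row does not reach only later rows make up. A row lasts 1/12 s, in which the tool goes at most 41.7 mm and 7.16 degrees, less where a joint would pass 70% of its speed; a pose out of reach is approached as far as the arm can. A call with a gripper value outside its range is refused whole. "jaw" is the finger opening in mm, from 0 to 87, set as the call begins (left out, the last holds). The fingers move at their own pace and stop on an object; "grip_force" is the grip in N (left out, the last holds). Time passes only in rows, so rows that repeat a pose let the fingers close, or fill a call up. It gives the time, the measured TCP pose, the force, the opening and the grip force at its end, in the units of the state.
- get_state(): the state, without advancing time (a new reading comes with each control period).
- get_image(name): name is "side" or "top" or "wrist"; returns the picture (420x560x3 uint8, red, green, blue); there is no depth.
- calibration(name): a dict with "vfov" (degrees; the focal length in pixels is half the picture's height over the tangent of half this angle, whatever the lens; pixels are square), "cx", "cy" (the principal point, pixels), "k1" (the pictures are not rectified: a ray, as slopes to the right and down, at radius r is drawn at 1 + k1 r^2 times it, then the intrinsics apply), "rvec" (rotation vector, rad) and "tvec" (3), from world to camera coordinates, as OpenCV has them; the wrist camera has in their place "hand_eye" (4x4, takes a point from camera to tool coordinates, whose origin is the TCP and whose axes are the flange's). Camera axes: x right, y down, z forward; pixel columns grow to the right and rows downward; lengths in m; the calibration is good to about 2 mm. A picture is of the moment at which its call begins: read the wrist's pose just before it. calibration takes no time and is no camera call.
- close_job(): hands the job in; it is judged then, once.
The state is a dict: "time": time; "joint_positions": joint angles; "qd": joint speeds; "joint_torque": joint torques, N m; "position": TCP position; "tool_rot": TCP orientation; "ft_force": force on the tool from outside, world axes, zero at the start; "torque": the same for the moment, N m; "grip_width": opening from 0.0 (shut) to 1.0 (fully open); "grip_force": force on a finger pad.
Only numpy, scipy, OpenCV 4.12 (cv2) and the standard library are available. Lean on these libraries where they do the work, as an engineer would, in place of code of your own. Each camera call takes 0.05 s, during which the arm holds its last target. There are 200 camera calls.

## Working session

There is one attempt and no reset: what is moved stays moved. The work goes in short steps, Python scripts to look and compute and a tool call to move; the robot and the scene stay as the last step left them, time stands still between calls to the robot, and variables do not carry over. Pictures are saved under pics/ and viewed, at most 10 in all, crops included, and the job is handed in when it is done.

Besides the shell and the picture viewer there is one more tool, called as name(argument=value, ...) on one line, values as JSON. send_rows: Moves the arm, as the interface text tells. Its arguments: {"type":"object","properties":{"xyz":{"type":"array"},"dr":{"type":"array"},"jaw":{"type":"number"},"grip_force":{"type":"number"}},"required":["xyz","dr"]}

```bash
ls; mkdir -p pics
python3 - <<'E'
from bench import *
import cv2
s=get_state(); print(s)
for n in("side","top","wrist"):
    print(n,calibration(n))
    cv2.imwrite(f"pics/{n}0.png",get_image(n)[:,:,::-1])
E
```

```text
pics
{'time': 0.0, 'joint_positions': array([-1.18190595,  0.32183679, -0.07009161,  1.45163522,  0.02261066,
        1.37078697, -0.05693661]), 'qd': array([-4.84218877e-04, -4.72256100e-04,  2.49798590e-04, -1.19525853e-03,
        1.70777411e-03,  8.82725148e-04,  2.26077442e-05]), 'joint_torque': array([ 1.96997112e-04, -4.91288352e+01, -4.03869404e-01, -3.12519729e+01,
       -6.39267638e-02,  4.39667038e-02,  1.72308191e-04]), 'position': array([0.23781092, 0.60439656, 0.23847254]), 'tool_rot': array([-5.85230698e-01, -3.08634842e+00,  2.92578734e-03]), 'ft_force': array([-0.00613686, -0.46145918, -0.45041385]), 'torque': array([ 0.01195811,  0.03532657, -0.00347107]), 'grip_force': 0.0, 'grip_width': 1.001948345209357}
side {'vfov': 53.61379971045907, 'cx': 278.7667599148709, 'cy': 206.5881009200721, 'k1': 0.007589619225575378, 'rvec': array([ 2.39254865, -0.59224035,  0.2275574 ]), 'tvec': array([-0.43478266,  0.31002697,  1.10124114])}
top {'vfov': 46.500459129744584, 'cx': 284.2890614517956, 'cy': 210.84818069877957, 'k1': -0.08341439376530545, 'rvec': array([ 2.18381   , -2.13765137,  0.1002986 ]), 'tvec': array([0.03396557, 0.52990354, 1.39126661])}
wrist {'vfov': 66.80088239779339, 'cx': 277.8175682074485, 'cy': 211.38417242576668, 'k1': -0.0314908204912688, 'hand_eye': array([[ 3.34860002e-04, -9.65490623e-01, -2.60437602e-01,
         7.10180746e-02],
       [ 9.99999913e-01,  3.87813111e-04, -1.51936389e-04,
         5.85195782e-04],
       [ 2.47694275e-04, -2.60437528e-01,  9.65490669e-01,
        -1.45176969e-01],
       [ 0.00000000e+00,  0.00000000e+00,  0.00000000e+00,
         1.00000000e+00]])}
```

View pics/top0.png

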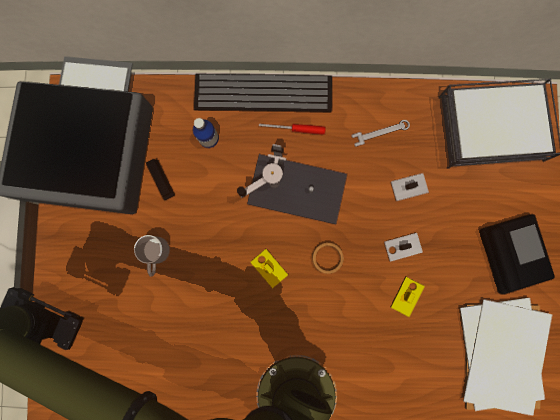

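View pics/side0.png

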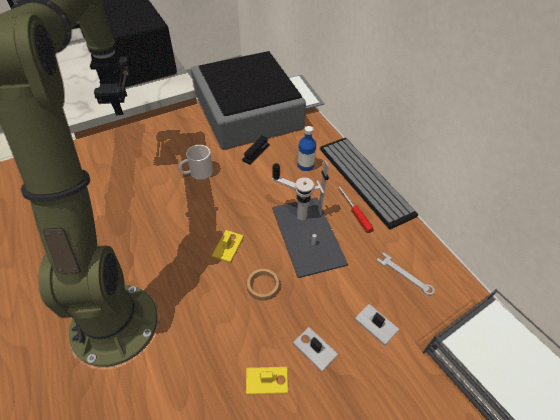

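The top view shows the stand base around (297,188), the lever knob at about (241,191), the post at (311,189), and four plate look-alikes:
- Grey at top (404,247) / side (316,348): a brown round eye shows at one end, so this fits the ballast.
- Grey at top (410,187) / side (377,324): no visible hole, so probably the paperweight.
- Yellow at top (268,268) and (408,296): these stay untouched.

I'll check this in an enlarged crop.

```bash
cat > h.py <<'E'
import numpy as np, cv2
from scipy.spatial.transform import Rotation as R
from bench import *
def cam(n, s=None):
    c=calibration(n); f=210/np.tan(np.radians(c["vfov"])/2)
    K=np.array([[f,0,c["cx"]],[0,f,c["cy"]],[0,0,1]]); D=np.array([c["k1"],0,0,0,0])
    if n=="wrist":
        T=np.eye(4); T[:3,:3]=R.from_rotvec(s["tool_rot"]).as_matrix(); T[:3,3]=s["position"]
        W=np.linalg.inv(T@c["hand_eye"]); return K,D,cv2.Rodrigues(W[:3,:3])[0],W[:3,3]
    return K,D,np.array(c["rvec"]),np.array(c["tvec"])
def proj(C,P): return cv2.projectPoints(np.float64(P).reshape(-1,3),C[2],C[3],C[0],C[1])[0].reshape(-1,2)
def ray(C,uv):
    p=cv2.undistortPoints(np.float64(uv).reshape(-1,1,2),C[0],C[1]).reshape(-1,2)
    M=cv2.Rodrigues(C[2])[0]; return -M.T@C[3],(np.c_[p,np.ones(len(p))]@M)
def onz(C,uv,z):
    o,d=ray(C,uv); return o+d*((z-o[2])/d[:,2])[:,None]
def crop(im,u,v,w,h,k,name):
    c=im[v:v+h,u:u+w]; cv2.imwrite(name,cv2.resize(c,None,fx=k,fy=k,interpolation=cv2.INTER_CUBIC))
E
python3 - <<'E'
from h import *
t=cv2.imread("pics/top0.png"); s=cv2.imread("pics/side0.png")
a=cv2.resize(t[165:275,365:455],None,fx=4,fy=4,interpolation=2)
b=cv2.resize(s[290:400,280:410],None,fx=4,fy=4,interpolation=2)[:,:]
c=cv2.resize(t[140:230,225:355],None,fx=3,fy=3,interpolation=2)
b=cv2.resize(b,(416,440)); cv2.imwrite("pics/c1.png",np.hstack([a,b]))
e=cv2.resize(s[150:280,250:350],None,fx=4,fy=4,interpolation=2)
c=cv2.resize(c,None,fx=1,fy=1); H=520
c2=np.zeros((H,390,3),np.uint8); c2[:270]=c
cv2.imwrite("pics/c2.png",np.hstack([c2,e]))
E
```

```text
(no output)
```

View pics/c1.png

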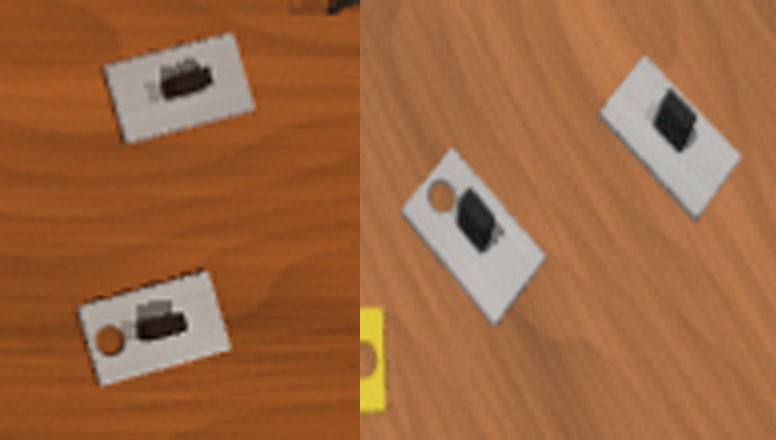

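View pics/c2.png

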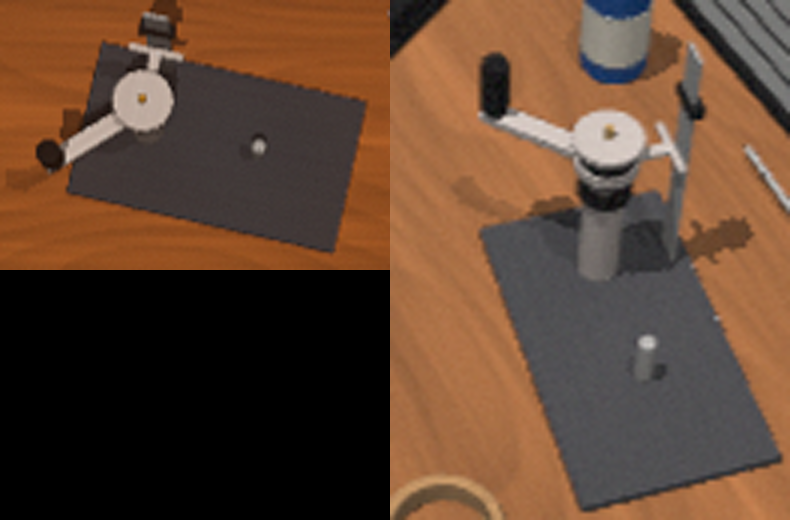

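The crop confirms it. The grey plate with a round eye (top ≈(392,250), side ≈(305,339)) is the ballast, and the grey plate at top (410,187) has no hole, so it is the paperweight. The stand crop shows the post tip at top (311,188) / side (314,236), the knob top at top (241,191), and the clip and pointer at the strip in the side view.

Run:
```python
from h import *
T=cam("top"); S=cam("side")
def rig(obj,img):  # 2D rigid fit obj->img
    o=obj-obj.mean(0); i=img-img.mean(0)
    a=np.arctan2((o[:,0]*i[:,1]-o[:,1]*i[:,0]).sum(),(o*i).sum())
    M=np.array([[np.cos(a),-np.sin(a)],[np.sin(a),np.cos(a)]]); t=img.mean(0)-M@obj.mean(0)
    print("  resid mm",np.round(1e3*np.abs(img-(obj@M.T+t)).max(),1)); return t,a
def st(b): # top crop c2
    b=np.array(b,float); return np.c_[225+b[:,0]/3,140+b[:,1]/3]
def ss(b):
    b=np.array(b,float); return np.c_[250+(b[:,0]-390)/4,150+b[:,1]/4]
# base: top
P=onz(T,st([(102,42),(367,100),(333,252),(68,190)])-0.25,.010)[:,:2]
O=np.array([(75,65),(75,-205),(-80,-205),(-80,65)])/1e3
print("stand top",rig(O,P))
P=onz(S,ss([(483,231),(582,508),(780,459)]),.010)[:,:2]
print("stand side",rig(O[[3,2,1]],P))
# ballast: top face corners
O=np.array([(50,-30),(50,30),(-50,30),(-50,-30)])/1e3
c=np.array([(78,307),(208,271),(231,350),(101,386)])/4+[365,165]-.25
P=onz(T,c,.008)[:,:2]
print("ballast top",rig(O[[0,3,2,1]],P), rig(O,P))
c=np.array([(451,149),(545,256),(496,325),(402,209)],float); c=np.c_[280+(c[:,0]-360)/416*130,290+c[:,1]/4]
P2=onz(S,c,.008)[:,:2]; print("ballast side",rig(O[[0,3,2,1]],P2)); print(P,P2)
print("eye", onz(T,[(365+110/4,165+340/4)],.008),onz(S,[(305.3,339)],.008))
def tri(a,b):
    oa,da=ray(T,a);ob,db=ray(S,b);da=da[0]/np.linalg.norm(da);db=db[0]/np.linalg.norm(db)
    k=np.linalg.lstsq(np.c_[da,-db],ob-oa,rcond=None)[0];p,q=oa+da*k[0],ob+db*k[1]
    return np.round((p+q)/2,4),np.linalg.norm(p-q)
print("post",tri(st([(259,142)]),ss([(647,343)])))
print("knobtop",tri(st([(48,155)]),ss([(495,62)])))
print("hub",tri(st([(142,98)]),ss([(610,131)])))
print("pointer mid",tri(st([(156,51)]),ss([(671,146)])))
print("clip",tri(st([(157,26)]),ss([(691,103)])))
```

```text
resid mm 2.0
stand top (array([0.6156632 , 0.07701194]), np.float64(-0.2039000684929423))
  resid mm 3.5
stand side (array([0.61670444, 0.07385306]), np.float64(-0.21207397127673508))
  resid mm 0.1
  resid mm 100.6
ballast top (array([ 0.43235663, -0.3058293 ]), np.float64(1.856275743957075)) (array([ 0.43235663, -0.3058293 ]), np.float64(2.4520189694599854))
  resid mm 1.1
ballast side (array([ 0.43420246, -0.3067623 ]), np.float64(1.865010439939609))
[[ 0.44696893 -0.24932461]
 [ 0.47525559 -0.34540585]
 [ 0.41758966 -0.36220382]
 [ 0.38961233 -0.26638293]] [[ 0.44736897 -0.25060024]
 [ 0.47698706 -0.34572789]
 [ 0.42036306 -0.36380375]
 [ 0.39209074 -0.2669173 ]]
eye [[ 0.42255856 -0.27365868  0.008     ]] [[ 0.42405292 -0.2740907   0.008     ]]
post (array([ 0.5952, -0.0308,  0.052 ]), np.float64(0.0017732956019823596))
knobtop (array([0.5613, 0.1546, 0.1941]), np.float64(0.005201579430444274))
hub (array([0.616 , 0.0766, 0.1681]), np.float64(0.0023421594289666577))
pointer mid (array([0.665 , 0.0664, 0.1372]), np.float64(0.001881957048036398))
clip (array([0.6777, 0.065 , 0.1786]), np.float64(0.0005179734967630045))
```

```bash
cat >> h.py <<'E'
def pose():
    s=get_state(); return s,R.from_rotvec(s["tool_rot"]),s["position"]
def target(xyaw):  # tool down, tool x axis at world yaw
    x=np.array([np.cos(xyaw),np.sin(xyaw),0]); z=np.array([0,0,-1.]); return R.from_matrix(np.c_[x,np.cross(z,x),z])
def to(way):  # list of (x,y,z,xyaw) -> shift mm, dr
    s,r,p=pose()
    for w in way:
        print(w,"xyz",np.round(1e3*r.inv().apply(np.array(w[:3])-p),1),"dr",np.round((r.inv()*target(w[3])).as_rotvec(),3))
def show():
    s,r,p=pose(); x=r.apply([1,0,0]); print("t",round(s["time"],2),"p",np.round(p,4),"xyaw",round(np.arctan2(x[1],x[0]),3),"z",np.round(r.apply([0,0,1]),3),"F",np.round(s["ft_force"],1),"w",round(s["grip_width"]*87,1),"gf",s["grip_force"],"q7",round(s["joint_positions"][6],2))
E
python3 - <<'E'
import bench
from h import *
print([n for n in dir(bench) if not n.startswith("_")], getattr(bench,"nose_length",None))
show()
way=[]
for az,r,z,w in [(.8,.57,.33,2.5),(.4,.56,.36,2.3),(0,.54,.36,2.1),(-.35,.53,.3,1.95),(-.615,.53,.20,1.86)]:
    way.append((round(r*np.cos(az),3),round(r*np.sin(az),3),z,w))
to(way)
E
```

```text
['MotionError', 'calibration', 'close_job', 'get_image', 'get_state', 'nose_length'] 0.017
t 0.15 p [0.2378 0.6045 0.2387] xyaw 2.767 z [-0.    -0.001 -1.   ] F [-0.   0.6  0.1] w 87.1 gf 0.0 q7 -0.06
(np.float64(0.397), np.float64(0.409), 0.33, 2.5) xyz [-219.7 -123.8  -91.1] dr [-0.001  0.     0.267]
(np.float64(0.516), np.float64(0.218), 0.36, 2.3) xyz [-400.3 -258.1 -120.9] dr [-0.001  0.     0.467]
(np.float64(0.54), np.float64(0.0), 0.36, 2.1) xyz [-502.5 -452.1 -120.6] dr [-0.001  0.001  0.667]
(np.float64(0.498), np.float64(-0.182), 0.3, 1.95) xyz [-530.  -636.8  -60.3] dr [-0.001  0.001  0.817]
(np.float64(0.433), np.float64(-0.306), 0.2, 1.86) xyz [-514.9 -775.8   39.9] dr [-0.001  0.001  0.907]
```

send_rows(xyz=[[-35, -20, -20], [-70, -40, -35], [-105, -60, -50], [-140, -80, -65], [-175, -100, -78], [-210, -120, -90], [-245, -145, -98], [-275, -168, -105], [-305, -190, -110], [-335, -210, -115]], dr=[[0, 0, 0.04], [0, 0, 0.08], [0, 0, 0.12], [0, 0, 0.16], [0, 0, 0.2], [0, 0, 0.25], [0, 0, 0.29], [0, 0, 0.33], [0, 0, 0.37], [0, 0, 0.4]])

```text
time: 0.98
position: [0.4737, 0.2844, 0.3552]
tool_rot: [1.19, 2.907, 0.001]
ft_force: [0.7, 0.9, -0.1]
grip_width: 1.0
grip_force: 0.0
```

Run:
```python
from h import *
show()
way=[]
for az,r,z,w in [(.4,.56,.36,2.3),(0.2,.55,.36,2.2),(0,.54,.36,2.1),(-.2,.53,.34,2.),(-.35,.53,.3,1.95),(-.615,.53,.20,1.86)]:
    way.append((round(r*np.cos(az),3),round(r*np.sin(az),3),z,w))
to(way)
```

```text
t 0.98 p [0.4737 0.2844 0.3552] xyaw 2.364 z [ 0.  0. -1.] F [ 0.7  0.9 -0.1] w 87.0 gf 0.0 q7 0.22
(np.float64(0.516), np.float64(0.218), 0.36, 2.3) xyz [-76.8 -17.7  -4.8] dr [0.001 0.    0.064]
(np.float64(0.539), np.float64(0.109), 0.36, 2.2) xyz [-169.6  -79.2   -4.8] dr [0.001 0.    0.164]
(np.float64(0.54), np.float64(0.0), 0.36, 2.1) xyz [-246.8 -156.2   -4.9] dr [0.001 0.    0.264]
(np.float64(0.519), np.float64(-0.105), 0.34, 2.0) xyz [-305.4 -245.8   15.1] dr [0.001 0.    0.364]
(np.float64(0.498), np.float64(-0.182), 0.3, 1.95) xyz [-344.5 -315.4   55. ] dr [0.001 0.    0.414]
(np.float64(0.433), np.float64(-0.306), 0.2, 1.86) xyz [-385.1 -449.5  155. ] dr [ 0.001 -0.     0.504]
```

send_rows(xyz=[[-38, -9, -3], [-77, -18, -5], [-108, -38, -5], [-139, -58, -5], [-170, -79, -5], [-195, -105, -5], [-221, -130, -5], [-247, -156, -5], [-268, -188, 0], [-290, -220, 10]], dr=[[0, 0, 0.03], [0, 0, 0.06], [0, 0, 0.1], [0, 0, 0.13], [0, 0, 0.16], [0, 0, 0.2], [0, 0, 0.23], [0, 0, 0.26], [0, 0, 0.3], [0, 0, 0.33]])

```text
time: 1.82
position: [0.5262, -0.075, 0.3452]
tool_rot: [1.65, 2.672, 0.002]
ft_force: [1.1, -0.6, 0.5]
grip_width: 1.001
grip_force: 0.0
```

Run:
```python
from h import *
show(); to([(.498,-.182,.3,1.95),(.443,-.306,.24,1.86)])
```

```text
t 1.82 p [ 0.5262 -0.075   0.3452] xyaw 2.035 z [ 0.002  0.    -1.   ] F [ 1.1 -0.6  0.5] w 87.1 gf 0.0 q7 0.57
(0.498, -0.182, 0.3, 1.95) xyz [-83.  -73.3  45.1] dr [0.002 0.001 0.085]
(0.443, -0.306, 0.24, 1.86) xyz [-169.2 -178.1  105. ] dr [0.002 0.001 0.175]
```

send_rows(xyz=[[-28, -24, 15], [-56, -49, 30], [-83, -73, 45], [-105, -100, 60], [-127, -126, 75], [-149, -152, 90], [-162, -172, 102], [-167, -176, 105], [-167, -176, 105], [-167, -176, 105]], dr=[[0, 0, 0.03], [0, 0, 0.06], [0, 0, 0.08], [0, 0, 0.1], [0, 0, 0.13], [0, 0, 0.15], [0, 0, 0.17], [0, 0, 0.17], [0, 0, 0.17], [0, 0, 0.17]])

```text
time: 2.65
position: [0.4446, -0.3007, 0.2396]
tool_rot: [-1.869, -2.525, -0.001]
ft_force: [0.5, 0.9, -0.4]
grip_width: 1.0
grip_force: 0.0
```

Run:
```python
from h import *
show(); s=get_state(); im=get_image("wrist")[:,:,::-1]; cv2.imwrite("pics/w1.png",im)
C=cam("wrist",s)
# plate = bright low-saturation blob
hsv=cv2.cvtColor(np.ascontiguousarray(im),cv2.COLOR_BGR2HSV); m=((hsv[...,1]<40)&(hsv[...,2]>110)).astype(np.uint8)
for c in cv2.findContours(m,cv2.RETR_CCOMP,cv2.CHAIN_APPROX_NONE)[0]:
    a=cv2.contourArea(c)
    if a>200: print(int(a),cv2.minAreaRect(c))
```

```text
t 2.65 p [ 0.4446 -0.3007  0.2396] xyaw 1.867 z [ 0.     0.001 -1.   ] F [ 0.5  0.9 -0.4] w 87.0 gf 0.0 q7 0.9
2562 ((400.3000183105469, 235.39996337890625), (47.093318939208984, 66.60945892333984), 8.130102157592773)
803 ((407.0693054199219, 245.4461669921875), (26.543432235717773, 43.0400505065918), 7.125016689300537)
1219 ((546.4556274414062, 195.0564422607422), (21.491336822509766, 95.89362335205078), 4.573920726776123)
3952 ((269.0, 186.49996948242188), (49.99999237060547, 80.99998474121094), -0.0)
447 ((269.5, 191.5), (17.0, 31.0), 0.0)
295 ((268.5000305175781, 159.00001525878906), (19.091880798339844, 19.091880798339844), 45.0)
```

View pics/w1.png

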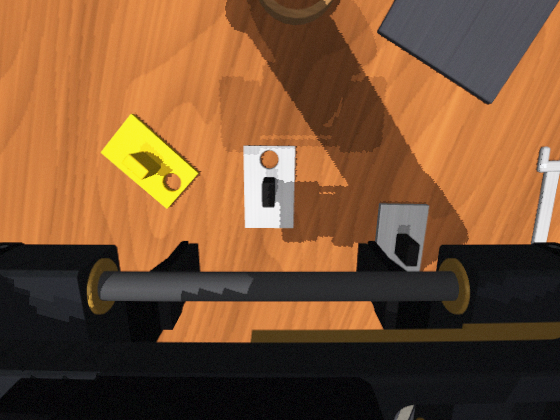

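The wrist view shows the ballast with its eye at (268,159) and its grip at (269,192). The paperweight without a hole is at (403,237), and a yellow look-alike is at (150,162).

Run:
```python
from h import *
s,r,p=pose(); C=cam("wrist",s)
P=onz(C,[(269,186.5),(268.5,159),(244,146),(294,146),(294,227),(244,227)],.008); print(np.round(P,4))
print("yaw",np.arctan2(*(P[1]-P[0])[1::-1]))
c=P[2:].mean(0)[:2]; e=P[1][:2]-.034*np.array([np.cos(1.862),np.sin(1.862)]); print(c,e)
c=(c+e)/2
to([(c[0],c[1],.10,1.862),(c[0],c[1],.036,1.862)])
```

```text
[[ 0.4355 -0.3024  0.008 ]
 [ 0.4255 -0.2711  0.008 ]
 [ 0.3939 -0.2651  0.008 ]
 [ 0.4495 -0.248   0.008 ]
 [ 0.4799 -0.3421  0.008 ]
 [ 0.4204 -0.3604  0.008 ]]
yaw 1.8804044871133563
[ 0.43592791 -0.30390797] [ 0.43523936 -0.30367618]
(np.float64(0.4355836371019576), np.float64(-0.30379207632840544), 0.1, 1.862) xyz [ -0.8 -10.5 139.9] dr [ 0.001 -0.     0.007]
(np.float64(0.4355836371019576), np.float64(-0.30379207632840544), 0.036, 1.862) xyz [ -0.8 -10.6 203.9] dr [ 0.001 -0.     0.007]
```

send_rows(xyz=[[0, -5, 35], [-1, -10, 70], [-1, -10, 105], [-1, -10, 140], [-1, -10, 160], [-1, -10, 180], [-1, -10, 192], [-1, -10, 202], [-1, -10, 204], [-1, -10, 204]], dr=[[0, 0, 0], [0, 0, 0], [0, 0, 0], [0, 0, 0], [0, 0, 0], [0, 0, 0], [0, 0, 0], [0, 0, 0], [0, 0, 0], [0, 0, 0]], jaw=50)

```text
time: 3.53
position: [0.4354, -0.305, 0.0357]
tool_rot: [1.868, 2.526, 0.0]
ft_force: [0.4, -0.2, 0.9]
grip_width: 0.574
grip_force: 0.0
```

send_rows(xyz=[[0, 0, 0], [0, 0, 0], [0, 0, 0], [0, 0, 0], [0, 0, 0], [0, 0, 0], [0, 0, 0], [0, 0, 0], [0, 0, 0], [0, 0, 0]], dr=[[0, 0, 0], [0, 0, 0], [0, 0, 0], [0, 0, 0], [0, 0, 0], [0, 0, 0], [0, 0, 0], [0, 0, 0], [0, 0, 0], [0, 0, 0]], jaw=0, grip_force=35)

```text
time: 4.37
position: [0.4348, -0.3054, 0.0357]
tool_rot: [1.87, 2.525, 0.0]
ft_force: [-0.4, 0.8, 2.5]
grip_width: 0.16
grip_force: 35.0
```

Run:
```python
from h import *
show(); to([(.436,-.303,.14,1.862),(.50,-.20,.15,1.65),(.587,-.0646,.15,1.364)])
```

```text
t 4.37 p [ 0.4348 -0.3054  0.0357] xyaw 1.867 z [ 0.  0. -1.] F [-0.4  0.8  2.5] w 13.9 gf 34.98764396645129 q7 1.09
(0.436, -0.303, 0.14, 1.862) xyz [   2.     1.9 -104.3] dr [ 0.    -0.     0.005]
(0.5, -0.2, 0.15, 1.65) xyz [  81.8   93.1 -114.3] dr [ 0.    -0.     0.217]
(0.587, -0.0646, 0.15, 1.364) xyz [ 186.   215.8 -114.2] dr [ 0.    -0.     0.503]
```

send_rows(xyz=[[0, 0, -15], [0, 0, -45], [0, 0, -80], [10, 10, -105], [30, 35, -114], [50, 58, -114], [70, 82, -114], [90, 105, -114], [110, 128, -114], [130, 150, -114]], dr=[[0, 0, 0], [0, 0, 0], [0, 0, 0], [0, 0, 0.03], [0, 0, 0.08], [0, 0, 0.13], [0, 0, 0.18], [0, 0, 0.24], [0, 0, 0.3], [0, 0, 0.36]])

```text
time: 5.2
position: [0.5399, -0.1355, 0.1483]
tool_rot: [-2.293, -2.145, 0.002]
ft_force: [-0.7, -1.1, -4.4]
grip_width: 0.16
grip_force: 35.0
```

Run:
```python
from h import *
show(); to([(.587,-.0646,.15,1.364)])
```

```text
t 5.2 p [ 0.5399 -0.1355  0.1483] xyaw 1.504 z [-0.002  0.    -1.   ] F [-0.7 -1.1 -4.4] w 14.0 gf 34.985355930402875 q7 0.26
(0.587, -0.0646, 0.15, 1.364) xyz [73.9 42.3 -1.8] dr [-0.002 -0.     0.14 ]
```

send_rows(xyz=[[18, 10, 0], [36, 20, 0], [54, 30, 0], [66, 37, 0], [72, 41, 0], [74, 42, 0], [74, 42, 0], [74, 42, 0], [74, 42, 0], [74, 42, 0]], dr=[[0, 0, 0.03], [0, 0, 0.06], [0, 0, 0.09], [0, 0, 0.12], [0, 0, 0.14], [0, 0, 0.14], [0, 0, 0.14], [0, 0, 0.14], [0, 0, 0.14], [0, 0, 0.14]])

```text
time: 6.03
position: [0.5864, -0.0672, 0.1495]
tool_rot: [-2.437, -1.982, 0.0]
ft_force: [-0.1, 0.4, -5.1]
grip_width: 0.157
grip_force: 35.0
```

Run:
```python
from h import *
show(); s=get_state(); im=get_image("wrist")[:,:,::-1]; 
C=cam("wrist",s); cv2.imwrite("pics/w2.png",im)
print("pred post tip",proj(C,[(.594,-.0313,.055)]),"tcp",proj(C,[s["position"]]))
crop(im,100,0,360,270,2.2,"pics/w2c.png")
```

```text
t 6.03 p [ 0.5864 -0.0672  0.1495] xyaw 1.365 z [-0. -0. -1.] F [-0.1  0.4 -5.1] w 13.7 gf 34.98813129030168 q7 0.02
pred post tip [[277.79942458 173.33149664]] tcp [[277.1870357  274.27250119]]
```

View pics/w2c.png

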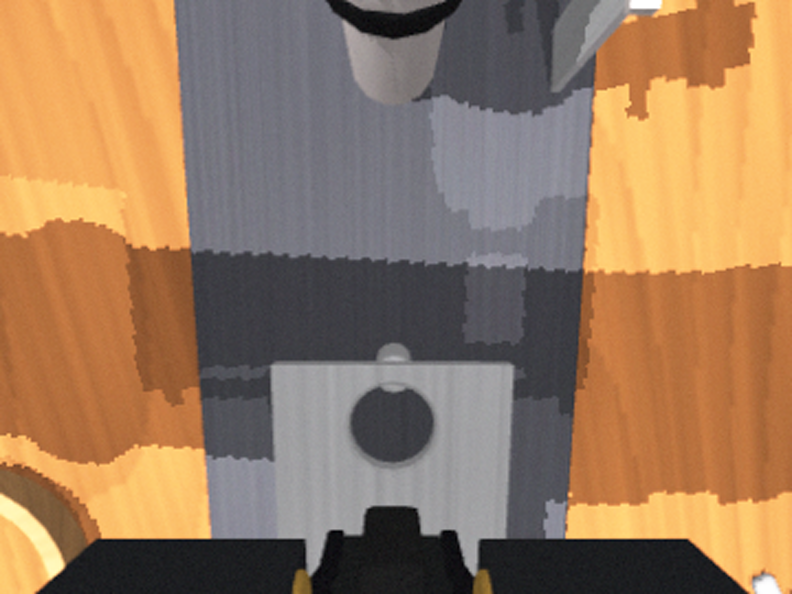

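The view shows the ballast's eye at crop (392,425). The post's cap just shows at the hole's upper rim (394,385), and its foot is at (394,345). The eye has to move about 10 mm along tool +x.

Run:
```python
from h import *
from scipy.optimize import least_squares
s,r,p=pose(); C=cam("wrist",s); a=np.linspace(0,2*np.pi,60)
ring=lambda x,y,z,R:np.c_[x+R*np.cos(a),y+R*np.sin(a),0*a+z]
up=155.9;lo=177.3;col=279.1
f=lambda q:[proj(C,ring(*q,.01,.007))[:,1].min()-up, proj(C,ring(*q,.055,.007))[:,1].max()-lo, proj(C,ring(*q,.03,.007))[:,0].mean()-col]
z=least_squares(f,[.594,-.031],diff_step=1e-4); print("post",z.x,"res",z.fun)
# eye top face z = bottom(TCP-.0357)+.008
zt=p[2]-.0357+.008
e=onz(C,[(100+392/2.2,(382+467)/2/2.2)],zt)[0]; print("eye",e,"in tool mm",1e3*r.inv().apply(e-p))
E_=onz(C,[(100+350/2.2,193),(100+434/2.2,193),(278.2,382/2.2),(278.2,467/2.2)],zt);print("hole dia",np.linalg.norm(E_[0]-E_[1]),np.linalg.norm(E_[2]-E_[3]))
print("shift tool mm (wrist)",1e3*r.inv().apply(np.r_[z.x-e[:2],0]))
print("post tri in tool",1e3*r.inv().apply(np.r_[.5943,-.0313,p[2]]-p))
```

```text
post [ 0.59569586 -0.02824309] res [-1.33596854e+00  1.16753668e+00 -9.39174945e-05]
eye [ 0.59422112 -0.03221096  0.12188734] in tool mm [35.62219262  0.47349546 27.70229692]
hole dia 0.0211475706225531 0.021837909063459286
shift tool mm (wrist) [4.18513392e+00 6.35253204e-01 2.29249682e-04]
post tri in tool [3.65319278e+01 3.63150076e-01 2.36402581e-03]
```

send_rows(xyz=[[1, 0, 10], [2, 0, 20], [3, 0, 30], [4, 1, 40], [4, 1, 47], [4, 1, 51], [4, 1, 51], [4, 1, 51], [4, 1, 51], [4, 1, 51]], dr=[[0, 0, 0], [0, 0, 0], [0, 0, 0], [0, 0, 0], [0, 0, 0], [0, 0, 0], [0, 0, 0], [0, 0, 0], [0, 0, 0], [0, 0, 0]])

```text
time: 6.92
position: [0.5892, -0.0625, 0.0992]
tool_rot: [2.436, 1.983, 0.002]
ft_force: [0.0, -0.5, -4.7]
grip_width: 0.154
grip_force: 35.0
```

Run:
```python
from h import *
show(); s=get_state(); im=get_image("wrist")[:,:,::-1]; cv2.imwrite("pics/w3.png",im)
crop(im,210,140,140,110,5.5,"pics/w3c.png")
```

```text
t 6.92 p [ 0.5892 -0.0625  0.0992] xyaw 1.367 z [ 0.001  0.    -1.   ] F [ 0.  -0.5 -4.7] w 13.4 gf 34.9881302844733 q7 0.05
```

View pics/w3c.png

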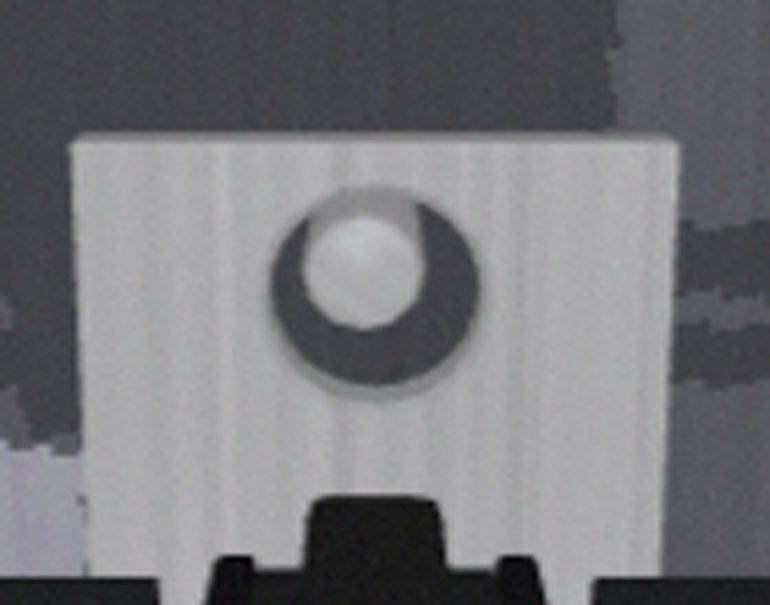

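Run:
```python
from h import *
s,r,p=pose(); C=cam("wrist",s); px=lambda u,v:(210+(u+.5)/5.5-.5,140+(v+.5)/5.5-.5)
post=onz(C,[px(364,270)],.055)[0]; eye=onz(C,[px(375,293)],p[2]-.0357+.008)[0]
print(post,eye,"shift tool mm",1e3*r.inv().apply(np.r_[(post-eye)[:2],0]))
a=onz(C,[px(270,293),px(480,293),px(375,184),px(375,403)],p[2]-.0277);print(np.linalg.norm(a[0]-a[1]),np.linalg.norm(a[2]-a[3]))
```

```text
[ 0.59530843 -0.02820541  0.055     ] [ 0.59666982 -0.02759962  0.07148618] shift tool mm [-0.86904725 -1.21042948 -0.00176053]
0.02114663836452218 0.022506337366119525
```

send_rows(xyz=[[-1, -1, 0], [-1, -1, 3], [-1, -1, 9], [-1, -1, 17], [-1, -1, 26], [-1, -1, 35], [-1, -1, 43], [-1, -1, 49], [-1, -1, 52], [-1, -1, 52]], dr=[[0, 0, 0], [0, 0, 0], [0, 0, 0], [0, 0, 0], [0, 0, 0], [0, 0, 0], [0, 0, 0], [0, 0, 0], [0, 0, 0], [0, 0, 0]])

```text
time: 7.8
position: [0.5873, -0.0633, 0.0462]
tool_rot: [-2.436, -1.983, 0.001]
ft_force: [0.2, 0.3, -4.2]
grip_width: 0.156
grip_force: 35.0
```

Run:
```python
from h import *
show()
```

```text
t 7.8 p [ 0.5873 -0.0633  0.0462] xyaw 1.367 z [-0.001  0.    -1.   ] F [ 0.2  0.3 -4.2] w 13.5 gf 34.98815769329667 q7 0.08
```

send_rows(xyz=[[0, 0, 0.3], [0, 0, 0.6], [0, 0, 0.9], [0, 0, 0.9], [0, 0, 0.9], [0, 0, 0.9], [0, 0, 0.9], [0, 0, 0.9], [0, 0, 0.9], [0, 0, 0.9]], dr=[[0, 0, 0], [0, 0, 0], [0, 0, 0], [0, 0, 0], [0, 0, 0], [0, 0, 0], [0, 0, 0], [0, 0, 0], [0, 0, 0], [0, 0, 0]])

```text
time: 8.63
position: [0.5877, -0.0632, 0.0458]
tool_rot: [2.436, 1.984, 0.001]
ft_force: [0.3, 0.1, -4.5]
grip_width: 0.157
grip_force: 35.0
```

send_rows(xyz=[[0, 0, 0.4], [0, 0, 0.8], [0, 0, 1.2], [0, 0, 1.2], [0, 0, 1.2], [0, 0, 1.2], [0, 0, 1.2], [0, 0, 1.2], [0, 0, 1.2], [0, 0, 1.2]], dr=[[0, 0, 0], [0, 0, 0], [0, 0, 0], [0, 0, 0], [0, 0, 0], [0, 0, 0], [0, 0, 0], [0, 0, 0], [0, 0, 0], [0, 0, 0]])

```text
time: 9.47
position: [0.5877, -0.0632, 0.0457]
tool_rot: [-2.436, -1.983, -0.001]
ft_force: [-3.7, 0.7, 5.5]
grip_width: 0.157
grip_force: 35.0
```

send_rows(xyz=[[0, 0, 0], [0, 0, 0], [0, 0, 0], [0, 0, 0], [0, 0, 0], [0, 0, 0], [0, 0, 0], [0, 0, 0], [0, 0, -5], [0, 0, -15]], dr=[[0, 0, 0], [0, 0, 0], [0, 0, 0], [0, 0, 0], [0, 0, 0], [0, 0, 0], [0, 0, 0], [0, 0, 0], [0, 0, 0], [0, 0, 0]], jaw=45)

```text
time: 10.3
position: [0.5865, -0.0631, 0.0589]
tool_rot: [-2.435, -1.983, 0.003]
ft_force: [-0.2, -0.5, 0.0]
grip_width: 0.516
grip_force: 0.0
```

send_rows(xyz=[[0, 0, -20], [0, 0, -45], [0, 0, -75], [0, 0, -105], [0, 0, -135], [-5, 0, -165], [-10, -5, -190], [-15, -10, -205], [-15, -10, -210], [-15, -10, -210]], dr=[[0, 0, 0], [0, 0, 0], [0, 0, 0], [0, 0, 0], [0, 0, 0], [0, 0, 0], [0, 0, 0], [0, 0, 0], [0, 0, 0], [0, 0, 0]])

```text
time: 11.13
position: [0.5754, -0.0763, 0.2717]
tool_rot: [2.435, 1.982, 0.006]
ft_force: [0.7, -0.2, -0.6]
grip_width: 0.518
grip_force: 0.0
```

Run:
```python
from h import *
show(); s=get_state(); im=get_image("wrist")[:,:,::-1]; cv2.imwrite("pics/w4.png",im)
b=cv2.resize(im[0:280,100:500],None,fx=1,fy=1)
sd=get_image("side")[:,:,::-1]; cv2.imwrite("pics/side1.png",sd)
c=cv2.resize(sd[150:280,260:350],None,fx=3.5,fy=3.5,interpolation=2)
o=np.zeros((455,b.shape[1]+c.shape[1],3),np.uint8);o[:280,:400]=b;o[:c.shape[0],400:]=c;cv2.imwrite("pics/v4.png",o)
# hover pose over knob for viewing clip
st=np.array([.6165,.0765]);kn=np.array([.5613,.1546]);print("bearing",np.arctan2(*(kn-st)[::-1]))
to([(.5613,.1546,.29,2.17)])
```

```text
t 11.13 p [ 0.5754 -0.0763  0.2717] xyaw 1.366 z [ 0.004  0.001 -1.   ] F [ 0.7 -0.2 -0.6] w 45.1 gf 0.0 q7 -0.02
bearing 2.186062263418617
(0.5613, 0.1546, 0.29, 2.17) xyz [222.5 -59.4 -21.1] dr [-0.001 -0.001 -0.803]
```

View pics/v4.png

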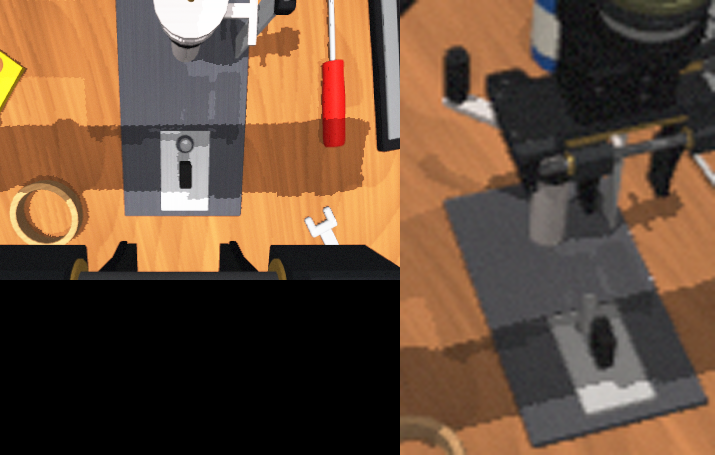

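The wrist view shows the post through the ballast's eye at (185,144), with the plate flat and aligned on the base. The side view agrees. Next I'll tilt the wrist for a close, low view of the strip, clip and pointer, to measure the mark's height.

send_rows(xyz=[[0, 10, 5], [1, 20, 10], [2, 30, 20], [3, 40, 30], [5, 50, 42], [6, 60, 55], [7, 68, 65], [7, 68, 70], [7, 68, 70], [7, 68, 70]], dr=[[0, 0.1, 0], [0, 0.2, 0], [0, 0.3, 0], [0, 0.4, 0], [0, 0.5, 0], [0, 0.6, 0], [0, 0.7, 0], [0, 0.7, 0], [0, 0.7, 0], [0, 0.7, 0]])

```text
time: 12.07
position: [0.6425, -0.0817, 0.1988]
tool_rot: [-2.018, -1.644, -0.734]
ft_force: [-1.1, -0.8, 0.5]
grip_width: 0.516
grip_force: 0.0
```

Run:
```python
from h import *
show(); s=get_state(); C=cam("wrist",s); yw=-.207; M=np.array([[np.cos(yw),-np.sin(yw)],[np.sin(yw),np.cos(yw)]])
W=lambda x,y,z:np.r_[np.array([.6162,.0765])+M@[x,y],z]
print(np.round(proj(C,[W(.06,0,.232),W(.06,0,.18),W(.05,-.025,.135),W(.05,.025,.135)]),1), np.round(s["joint_positions"],2))
```

```text
t 12.07 p [ 0.6425 -0.0817  0.1988] xyaw 1.366 z [ 0.128  0.631 -0.765] F [-1.1 -0.8  0.5] w 44.9 gf 0.0 q7 0.58
[[281.2  17.1]
 [280.8  83.5]
 [268.6 146.7]
 [269.6 101.9]] [-0.03  0.5   0.61  1.56 -0.92  1.54  0.58]
```

Run:
```python
from h import *
s=get_state(); np.save("pose5.npy",np.r_[s["position"],s["tool_rot"]]); im=get_image("wrist")[:,:,::-1]; cv2.imwrite("pics/w5.png",im)
crop(im,220,0,120,190,3.1,"pics/a.png")
a=cv2.imread("pics/a.png"); b=cv2.resize(im[40:160,230:330],None,fx=4,fy=4,interpolation=2)
o=np.zeros((589,a.shape[1]+b.shape[1],3),np.uint8); o[:a.shape[0],:a.shape[1]]=a; o[:b.shape[0],a.shape[1]:]=b; print(a.shape,b.shape); cv2.imwrite("pics/v5.png",o)
```

```text
(589, 372, 3) (480, 400, 3)
```

View pics/v5.png

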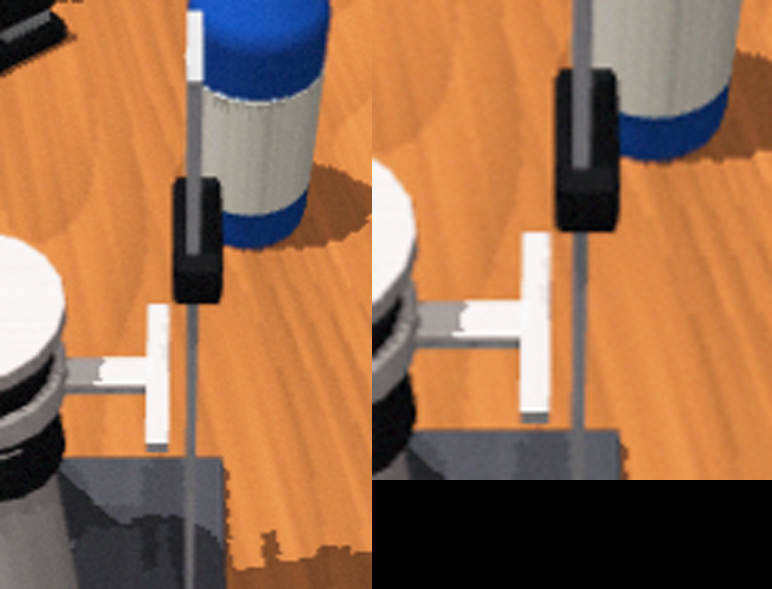

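The close-up (right crop) shows the clip's top far edge at row 70, its near bottom edge at row 230, and the strip entering the clip's top at row 167. The pointer bar runs from row 232 (far) to row 421 (near). In the left crop the strip's top face spans rows 12–80. I'll fit the mark height from these.

Run:
```python
from h import *
from scipy.optimize import least_squares
q=np.load("pose5.npy"); C=cam("wrist",dict(position=q[:3],tool_rot=q[3:])); yw=-.207; M=np.array([[np.cos(yw),-np.sin(yw)],[np.sin(yw),np.cos(yw)]])
W=lambda x,y,z:np.r_[np.array([.6162,.0765])+M@[x,y],z]
rr=lambda v:40+(v+.5)/4-.5; rl=lambda v:(v+.5)/3.1-.5
obs=[rr(70),rr(230),rr(167),rr(232),rr(411),rr(421),rl(12),rl(80)]
def f(p):
    zm,dv,dy,dz=p[0]/1e3,p[1],p[2]/1e3,p[3]/1e3
    P=[W(.06,.016+dy,zm+.006),W(.06,-.016+dy,zm-.006),W(.06,-.011+dy,zm+.006),W(.052,.025+dy,.137),W(.052,-.025+dy,.137),W(.052,-.025+dy,.133),W(.06,.011+dy,.232),W(.06,-.011+dy,.232)]
    P=[a+[0,0,dz] for a in P]
    return np.r_[proj(C,P)[:,1]+dv-obs, p[2]/2, p[1]/3,p[3]/2]
z=least_squares(f,[180,0,0,0]); print(z.x,np.round(z.fun,1)); J=z.jac; print(np.sqrt(np.diag(np.linalg.inv(J.T@J)))*.5)
to([(.5613,.1546,.27,2.18)])
```

```text
[183.38270425  -1.6436687    1.67912264  -0.31150469] [-1.8  1.9  0.1 -0.1 -0.2  0.2 -0.4  0.4  0.8 -0.5 -0.2]
[0.34030011 0.82710039 0.83822267 0.47849819]
(0.5613, 0.1546, 0.27, 2.18) xyz [ 209.1 -127.2   84.7] dr [ 0.284 -0.66  -0.776]
```

send_rows(xyz=[[17, 0, -20], [34, 0, -40], [51, 0, -61], [75, -18, -42], [100, -36, -23], [124, -54, -5], [149, -73, 14], [173, -91, 32], [198, -109, 51], [222, -127, 70]], dr=[[0.03, -0.07, -0.08], [0.06, -0.13, -0.16], [0.09, -0.2, -0.23], [0.11, -0.26, -0.31], [0.14, -0.33, -0.39], [0.17, -0.4, -0.47], [0.2, -0.46, -0.54], [0.23, -0.53, -0.62], [0.26, -0.6, -0.7], [0.284, -0.66, -0.776]], jaw=60)

```text
time: 12.95
position: [0.5612, 0.1576, 0.2927]
tool_rot: [1.443, 2.784, 0.006]
ft_force: [1.3, 0.5, 0.7]
grip_width: 0.691
grip_force: 0.0
```

Run:
```python
from h import *
show(); to([(.561,.155,.29,2.18)]); s=get_state(); C=cam("wrist",s)
print(proj(C,[(.5613,.1546,.192),(.5613,.1546,.142)]))
```

```text
t 12.95 p [0.5612 0.1576 0.2927] xyaw 2.185 z [ 0.007  0.001 -1.   ] F [1.3 0.5 0.7] w 60.1 gf 0.0 q7 0.35
(0.561, 0.155, 0.29, 2.18) xyz [-2.  -1.7  2.7] dr [0.006 0.003 0.005]
[[274.4011973  219.99338625]
 [274.66694464 204.83642907]]
```

Run:
```python
from h import *
s=get_state(); im=np.ascontiguousarray(get_image("wrist")[:,:,::-1]); cv2.imwrite("pics/w6.png",im)
v=im.max(2)
for r in range(176,252,4): print(r,"".join("#" if x<55 else ("o" if x>150 and im[r,215+2*i].min()>120 else ".") for i,x in enumerate(v[r,215:345:2])))
C=cam("wrist",s); a=np.linspace(0,6.28,50)
for z in(.192,.142):
    p=proj(C,np.c_[.5613+.011*np.cos(a),.1546+.011*np.sin(a),0*a+z]); print(z,p.min(0),p.max(0))
```

```text
176 .................................................................
180 .................................................................
184 .................................................................
188 .................................................................
192 ...................#.............................................
196 .................#...........o#######o...........................
200 ...............#............###########.#........................
204 .............#.............################......................
208 ...........#...............##################....................
212 ........#..................####################..................
216 ......#....................#####################.................
220 ....#......................#######################...............
224 ..#........................######################..#.............
228 #.............................###################....#...........
232 .........................#...oooooooo.##########.......#.........
236 .............................oooooooo.#########..........#.......
240 ............................ooooooooo###########.......##.##.....
244 ####........................ooooooooo###....######..#############
248 ####........................ooooooooo.........###################
0.192 [260.74218229 206.75861882] [288.0479174  232.88539145]
0.142 [263.16953859 193.5723871 ] [286.15351692 215.85361923]
```

Run:
```python
from h import *
s,r,p=pose(); C=cam("wrist",s)
im=cv2.imread("pics/w6.png"); v=im.max(2)
for row in (206,212,216,220,224,226,228,230): print(row,v[row,262:318:2])
t=onz(C,[(282.5,215)],.192); b=onz(C,[(281.5,206)],.142); l=onz(C,[(281,240)],.142); print(t,b,l)
st=np.array([.6162,.0765])
for k in (t,b,l):
    d=k[0,:2]-st; print(np.linalg.norm(d),np.arctan2(d[1],d[0]))
```

```text
206 [ 61  59  59  62  19  13   8  23  17  21  25  14  12   7   9  17  45  43
  42  48  69 103 106 141 152 149 149 147]
212 [ 56  60  63  50  13  26  21  22  27  24  25  27  27  19  33  23  35  44
  44  45  42  45  43  91 109 137 148 151]
216 [ 60  62  60  34  22  29  27  25  21  23  22  24  30  25  23  34  23  43
  46  46  44  46  48  48  40  99 137 145]
220 [59 60 58 46 25 23 26 27 22 23 21 24 23 23 21 21 22 42 45 46 43 49 40 42
 41 45 42 86]
224 [54 59 65 64 29 24 20 20 23 19 21 22 19 24 16 25 40 40 45 44 42 43 42 47
 44 41 58 61]
226 [58 63 63 59 62 64 25 26 24 24 23 23 22 22 21 28 48 44 46 42 43 41 43 46
 45 47 55 60]
228 [ 57  61  61  56  62 177  71  25  18  22  21  20  21  23  38  42  43  50
  43  41  38  45  44  41  44  59  64  58]
230 [ 60  59  55  60  65 180 191 166  67  36  35  57 105 131  46  44  45  46
  43  42  38  42  46  48  45  59  55  62]
[[0.55948641 0.17635544 0.192     ]] [[0.56252536 0.17230143 0.142     ]] [[0.58267924 0.14431518 0.142     ]]
0.11483701838986703 2.087321434409419
0.10981293495394154 2.081489960924607
0.07564746722227732 2.02987015713249
```

Run:
```python
from h import *
show(); s,r,p=pose(); C=cam("wrist",s)
print(proj(C,[(.5613,.1546,.192)]), onz(C,[(274.4,220)],.192), proj(C,onz(C,[(282.5,215)],.192)))
```

```text
t 13.0 p [0.557  0.1716 0.2921] xyaw 2.206 z [ 0.004  0.005 -1.   ] F [-3.   8.8 -0.7] w 60.0 gf 0.0 q7 0.35
[[268.36800983 236.97276547]] [[0.5567305  0.16915197 0.192     ]] [[282.5 215. ]]
```

send_rows(xyz=[[0, 0, 0], [0, 0, 0], [0, 0, 0], [0, 0, 0], [0, 0, 0], [0, 0, 0], [0, 0, 0], [0, 0, 0], [0, 0, 0], [0, 0, 0]], dr=[[0, 0, 0], [0, 0, 0], [0, 0, 0], [0, 0, 0], [0, 0, 0], [0, 0, 0], [0, 0, 0], [0, 0, 0], [0, 0, 0], [0, 0, 0]])

```text
time: 13.83
position: [0.5619, 0.1532, 0.2888]
tool_rot: [-1.457, -2.782, 0.0]
ft_force: [0.7, 0.6, 0.4]
grip_width: 0.685
grip_force: 0.0
```

Run:
```python
from h import *
s=get_state(); show(); np.save("pose7.npy",np.r_[s["position"],s["tool_rot"]]); im=np.ascontiguousarray(get_image("wrist")[:,:,::-1]); cv2.imwrite("pics/w7.png",im)
v=im.max(2)
for r in range(190,250,3): print(r,"".join("#" if x<33 else ("+" if x<54 else ("o" if im[r,230+2*i].min()>120 else ".")) for i,x in enumerate(v[r,230:330:2])))
C=cam("wrist",s); a=np.linspace(0,6.28,50)
for z in(.192,.142):
    p=proj(C,np.c_[.5613+.011*np.cos(a),.1546+.011*np.sin(a),0*a+z]); print(z,p.min(0),p.max(0))
```

```text
t 13.83 p [0.5619 0.1532 0.2888] xyaw 2.177 z [-0.001  0.    -1.   ] F [0.7 0.6 0.4] w 59.6 gf 0.0 q7 0.36
190 .............+.........ooo....o...................
193 ............+..........o+######o..................
196 ..........+...........+#########..................
199 ......................###########.................
202 .......+.............+###########.+++.............
205 .....+...............+###+#+######++++............
208 ....+................#############+++++...........
211 ..+..................#############+++++++.........
214 .....................##############+++++++........
217 .....................##########++##+++++++++......
220 .....................+############++++++++++......
223 .......................##########+++++++++++..+...
226 ......................oo.######++++++++++++....+..
229 ......................ooooooooo.+++++++++++.......
232 ......................ooooooooo.++++++++++........
235 ......................ooooooooo.+++++++++.........
238 ....................+.ooooooooo.+++++++++.........
241 ...................+..ooooooooo.++++++++++.......+
244 ......................ooooooooo.+.....++++++...+++
247 ......................ooooooooo..........+++++++++
0.192 [263.69524233 203.4417581 ] [291.50475023 230.14977191]
0.142 [266.03512484 190.81208449] [289.37009203 213.50186413]
```

Run:
```python
from h import *
to([(.566,.1578,.27,2.13),(.566,.1578,.165,2.13)])
```

```text
(0.566, 0.1578, 0.27, 2.13) xyz [ 1.4  6.  18.9] dr [-0.    -0.001  0.047]
(0.566, 0.1578, 0.165, 2.13) xyz [  1.3   6.  123.9] dr [-0.    -0.001  0.047]
```

send_rows(xyz=[[1, 4, 5], [1, 6, 15], [1, 6, 32], [1, 6, 52], [1, 6, 72], [1, 6, 92], [1, 6, 108], [1, 6, 118], [1, 6, 123], [1, 6, 124]], dr=[[0, 0, 0.02], [0, 0, 0.05], [0, 0, 0.05], [0, 0, 0.05], [0, 0, 0.05], [0, 0, 0.05], [0, 0, 0.05], [0, 0, 0.05], [0, 0, 0.05], [0, 0, 0.05]])

```text
time: 14.72
position: [0.5658, 0.1577, 0.164]
tool_rot: [-1.525, -2.744, 0.002]
ft_force: [0.5, -0.1, 0.2]
grip_width: 0.689
grip_force: 0.0
```

send_rows(xyz=[[0, 0, 0], [0, 0, 0], [0, 0, 0], [0, 0, 0], [0, 0, 0], [0, 0, 0], [0, 0, 0], [0, 0, 0], [0, 0, 0], [0, 0, 0]], dr=[[0, 0, 0], [0, 0, 0], [0, 0, 0], [0, 0, 0], [0, 0, 0], [0, 0, 0], [0, 0, 0], [0, 0, 0], [0, 0, 0], [0, 0, 0]], jaw=0, grip_force=25)

```text
time: 15.55
position: [0.5661, 0.1577, 0.1651]
tool_rot: [-1.526, -2.745, -0.0]
ft_force: [-0.8, 0.4, 1.9]
grip_width: 0.245
grip_force: 25.0
```

Run:
```python
from h import *
show()
s=get_state(); np.save("grasp.npy",np.r_[s["position"],s["tool_rot"]])
```

```text
t 15.55 p [0.5661 0.1577 0.1651] xyaw 2.127 z [-0.001  0.001 -1.   ] F [-0.8  0.4  1.9] w 21.4 gf 24.99986829701811 q7 0.33
```

send_rows(xyz=[[0, 0, -3], [0, 0, -9], [0, 0, -16], [0, 0, -24], [0, 0, -32], [0, 0, -39], [0, 0, -44], [0, 0, -47], [0, 0, -48], [0, 0, -48]], dr=[[0, 0, 0], [0, 0, 0], [0, 0, 0], [0, 0, 0], [0, 0, 0], [0, 0, 0], [0, 0, 0], [0, 0, 0], [0, 0, 0], [0, 0, 0]], grip_force=45)

```text
time: 16.38
position: [0.566, 0.1576, 0.2131]
tool_rot: [-1.526, -2.745, -0.0]
ft_force: [-1.1, -0.2, -3.9]
grip_width: 0.241
grip_force: 45.0
```

send_rows(xyz=[[0, 0, 0], [0, 0, 0], [0, 0, 0], [0, 0, 0], [0, 0, 0], [0, 0, 0], [0, 0, 0], [0, 0, 0], [0, 0, 0], [0, 0, 0]], dr=[[0, 0, 0], [0, 0, 0], [0, 0, 0], [0, 0, 0], [0, 0, 0], [0, 0, 0], [0, 0, 0], [0, 0, 0], [0, 0, 0], [0, 0, 0]])

```text
time: 17.22
position: [0.5661, 0.1576, 0.2129]
tool_rot: [-1.526, -2.745, 0.0]
ft_force: [-0.3, -0.9, -3.5]
grip_width: 0.243
grip_force: 45.0
```

Run:
```python
from h import *
show()
S=cam("side"); im=get_image("side")[:,:,::-1]; cv2.imwrite("pics/side2.png",im)
T=get_image("top")[:,:,::-1]; cv2.imwrite("pics/top2.png",T)
show()
s0=cv2.imread("pics/side0.png")
k=lambda a:cv2.resize(a[150:225,295:345],None,fx=7.5,fy=7.5,interpolation=2)
cv2.imwrite("pics/v6.png",np.hstack([k(s0),k(im)]))
yw=-.207; M=np.array([[np.cos(yw),-np.sin(yw)],[np.sin(yw),np.cos(yw)]])
W=lambda x,y,z:np.r_[np.array([.6162,.0765])+M@[x,y],z]
q=lambda P:np.round((proj(S,P)-[295,150]+.5)*7.5,0).tolist()
print("strip top/clip/pointer0",q([W(.06,0,.232),W(.06,0,.1834),W(.052,-.025,.135),W(.052,.025,.135)]))
print("pointer lifted",q([W(.052,-.025,.1834),W(.052,.025,.1834)]))
```

```text
t 17.22 p [0.5661 0.1576 0.2129] xyaw 2.127 z [-0.001  0.    -1.   ] F [-0.3 -0.9 -3.5] w 21.1 gf 44.99955809209496 q7 0.32
t 17.32 p [0.566  0.1577 0.2129] xyaw 2.127 z [-0.001  0.    -1.   ] F [ 0.  -1.3 -4.8] w 20.7 gf 44.99969721771777 q7 0.32
strip top/clip/pointer0 [[239.0, 102.0], [226.0, 192.0], [217.0, 326.0], [174.0, 236.0]]
pointer lifted [[229.0, 242.0], [185.0, 151.0]]
```

View pics/v6.png

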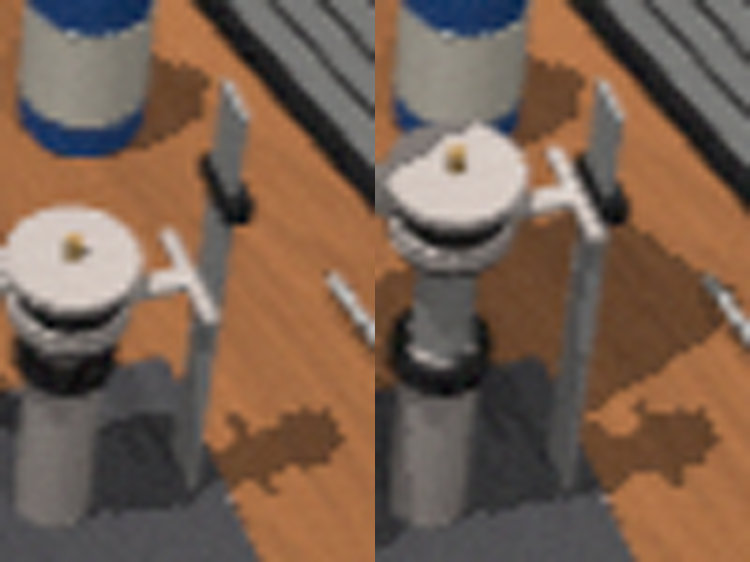

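The side view shows the pointer's ends at (178,151) and (226,238) after the lift. That puts the bar level with the clip at about (227,188), which matches the predicted mark height. The leg has paused there, so I'll now swing the lever in stages.

send_rows(xyz=[[0, -2.8, -0.2], [-0.2, -5.7, -0.4], [-0.4, -8.5, -0.5], [-0.7, -11.4, -0.5], [-1.1, -14.2, -0.5], [-1.5, -17, -0.5], [-2.1, -19.8, -0.5], [-2.7, -22.6, -0.5], [-3.4, -25.3, -0.5], [-4.2, -28.1, -0.5]], dr=[[0, 0, -0.03], [0, 0, -0.06], [0, 0, -0.09], [0, 0, -0.12], [0, 0, -0.15], [0, 0, -0.18], [0, 0, -0.21], [0, 0, -0.24], [0, 0, -0.27], [0, 0, -0.3]])

```text
time: 18.15
position: [0.5452, 0.1392, 0.2138]
tool_rot: [1.097, 2.943, 0.002]
ft_force: [0.9, 0.3, -4.5]
grip_width: 0.239
grip_force: 45.0
```

Run:
```python
from h import *
show(); s,r,p=pose(); print("F tool",np.round(r.inv().apply(s["ft_force"]),1)); d=p[:2]-[.6162,.0765]; print(np.linalg.norm(d),np.arctan2(d[1],d[0]))
```

```text
t 18.15 p [0.5452 0.1392 0.2138] xyaw 2.428 z [ 0.001  0.001 -1.   ] F [ 0.9  0.3 -4.5] w 20.8 gf 45.001420229673386 q7 0.62
F tool [-0.5  0.8  4.5]
0.0947411736680119 2.418508948221653
```

send_rows(xyz=[[0, -2.8, 0], [-0.2, -5.7, 0], [-0.4, -8.5, 0], [-0.7, -11.4, 0], [-1.1, -14.2, 0], [-1.5, -17, 0], [-2.1, -19.8, 0], [-2.7, -22.6, 0], [-3.4, -25.3, 0], [-4.2, -28.1, 0]], dr=[[0, 0, -0.03], [0, 0, -0.06], [0, 0, -0.09], [0, 0, -0.12], [0, 0, -0.15], [0, 0, -0.18], [0, 0, -0.21], [0, 0, -0.24], [0, 0, -0.27], [0, 0, -0.3]])

```text
time: 18.98
position: [0.5304, 0.1152, 0.214]
tool_rot: [0.644, 3.073, 0.002]
ft_force: [2.2, -0.3, -3.4]
grip_width: 0.243
grip_force: 45.0
```

Run:
```python
from h import *
show(); s,r,p=pose(); print("F tool",np.round(r.inv().apply(s["ft_force"]),1)); d=p[:2]-[.6162,.0765]; print(np.linalg.norm(d),np.arctan2(d[1],d[0]))
```

```text
t 18.98 p [0.5304 0.1152 0.214 ] xyaw 2.728 z [ 0.002  0.001 -1.   ] F [ 2.2 -0.3 -3.4] w 21.2 gf 45.00231550075114 q7 0.94
F tool [-2.1  0.6  3.4]
0.09412026268567278 2.718377171928688
```

send_rows(xyz=[[0, -2.8, 0.1], [-0.2, -5.7, 0.2], [-0.4, -8.5, 0.3], [-0.7, -11.4, 0.3], [-1.1, -14.2, 0.3], [-1.5, -17, 0.3], [-1.9, -18.9, 0.3], [-2.1, -19.8, 0.3], [-2.1, -19.8, 0.3], [-2.1, -19.8, 0.3]], dr=[[0, 0, -0.03], [0, 0, -0.06], [0, 0, -0.09], [0, 0, -0.12], [0, 0, -0.15], [0, 0, -0.18], [0, 0, -0.2], [0, 0, -0.21], [0, 0, -0.21], [0, 0, -0.21]])

```text
time: 19.82
position: [0.5249, 0.0974, 0.2141]
tool_rot: [0.321, 3.122, 0.005]
ft_force: [4.4, 2.0, -3.3]
grip_width: 0.243
grip_force: 45.0
```

Run:
```python
from h import *
show(); s,r,p=pose(); print("F tool",np.round(r.inv().apply(s["ft_force"]),1)); d=p[:2]-[.6162,.0765]; print(np.linalg.norm(d),np.arctan2(d[1],d[0]))
```

```text
t 19.82 p [0.5249 0.0974 0.2141] xyaw 2.937 z [ 0.004  0.003 -1.   ] F [ 4.4  2.  -3.3] w 21.2 gf 45.00534466467798 q7 1.17
F tool [-3.9  2.8  3.3]
0.09367784791084681 2.916597031672766
```

send_rows(xyz=[[-0.5, -0.5, 0], [-1, -1, 0.2], [-1, -1.5, 0.3], [-1, -2, 0.3], [-1, -2.5, 0.3], [-1, -3, 0.3], [-1, -3, 0.3], [-1, -3, 0.3], [-1, -3, 0.3], [-1, -3, 0.3]], dr=[[0, 0, 0], [0, 0, 0], [0, 0, 0], [0, 0, 0], [0, 0, 0], [0, 0, 0], [0, 0, 0], [0, 0, 0], [0, 0, 0], [0, 0, 0]])

```text
time: 20.65
position: [0.5249, 0.0971, 0.2138]
tool_rot: [0.317, 3.123, 0.01]
ft_force: [3.5, 6.3, -4.1]
grip_width: 0.244
grip_force: 45.0
```

Run:
```python
from h import *
show(); s,r,p=pose(); print("F tool",np.round(r.inv().apply(s["ft_force"]),1)); d=p[:2]-[.6162,.0765]; print(np.linalg.norm(d),np.arctan2(d[1],d[0]),s["torque"])
```

```text
t 20.65 p [0.5249 0.0971 0.2138] xyaw 2.939 z [ 0.003  0.006 -1.   ] F [ 3.5  6.3 -4.1] w 21.2 gf 45.01670883502811 q7 1.17
F tool [-2.1  6.8  4.2]
0.0936410666934962 2.919567751022839 [ 1.27468932 -0.61146869 -0.37920654]
```

send_rows(xyz=[[0, -0.5, 0], [0, -1, 0.2], [0, -1.5, 0.2], [0, -2, 0.2], [0, -2, 0.2], [0, -2, 0.2], [0, -2, 0.2], [0, -2, 0.2], [0, -2, 0.2], [0, -2, 0.2]], dr=[[0, 0, 0], [0, 0, 0], [0, 0, 0], [0, 0, 0], [0, 0, 0], [0, 0, 0], [0, 0, 0], [0, 0, 0], [0, 0, 0], [0, 0, 0]])

```text
time: 21.48
position: [0.5248, 0.0969, 0.2139]
tool_rot: [0.315, 3.122, 0.013]
ft_force: [5.1, 10.6, -3.8]
grip_width: 0.242
grip_force: 45.0
```

Run:
```python
from h import *
show(); s,r,p=pose(); print("F tool",np.round(r.inv().apply(s["ft_force"]),1))
S=cam("side"); im=get_image("side")[:,:,::-1]; cv2.imwrite("pics/side3.png",im)
a=cv2.imread("pics/side2.png")[150:225,310:335].astype(int); b=im[150:225,310:335].astype(int)
d=np.abs(a-b).max(2); print("side diff near clip/pointer: max",d.max(),"n>40",(d>40).sum())
# vertical shift of pointer between side2 and side3 by template match
t=cv2.imread("pics/side2.png")[166:186,314:330]; m=cv2.matchTemplate(np.ascontiguousarray(im[160:192,308:336]),t,cv2.TM_CCOEFF_NORMED); print(cv2.minMaxLoc(m)[1::2])
# clip vs. start
t=cv2.imread("pics/side0.png")[168:182,321:331]; m=cv2.matchTemplate(np.ascontiguousarray(im[162:188,315:337]),t,cv2.TM_CCOEFF_NORMED); print(cv2.minMaxLoc(m)[1::2])
```

```text
t 21.48 p [0.5248 0.0969 0.2139] xyaw 2.94 z [ 0.004  0.008 -1.   ] F [ 5.1 10.6 -3.8] w 21.1 gf 45.03030738327652 q7 1.18
F tool [-2.9 11.4  3.9]
side diff near clip/pointer: max 83 n>40 486
(0.6223065853118896, (6, 6))
(0.9135246276855469, (6, 6))
```

```bash
python3 -c "
from bench import *
print(close_job())"
```

```text
the job is handed in; nothing more can be done
None
```

I handed the job in at 21.5 s: the ballast lies flat over the post and released, and the arm still grips the knob with the lever against its closed stop. The leg is held about 48.8 mm up, against the 48.4 mm I measured to the mark, and the side view shows the mark clip unmoved; I did not re-check the other desk items in a picture at the end.

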